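# Knock a ball bearing up out of its housing over a post

### The job

A ball bearing sits flush in the recess of one of the two aluminium bearing housings. Set that housing down over the upright post of the knock-out stand until it rests on the stand's base, so that the post pokes through the hole underneath and pushes the bearing up out of its recess. Then take the raised bearing off and set it down (do not drop it) lying flat in the white tray, leaving the housing sitting down on the stand.

Things in the scene. Friction and masses are not known exactly. Their poses are not given: they have to be found in the camera images.
- housing_mid (a point): Loose aluminium housing with the bearing in it, about 0.3 kg: round boss 64 mm across, 44 mm tall; two low ears (30 mm wide, 10 mm tall) reach 56 mm out along its x axis, so grip the boss across its y. Recess in the top 49.6 mm wide, 14 mm deep; access hole below it 41 mm, flared to 48 mm underneath. Point: on its axis, 22 mm above its underside. An empty twin stands 100 mm or more away.
- bearing_mid (a point): Loose steel ball bearing, outer diameter 47 mm, 14 mm thick, bore 20 mm, 0.11 kg. Point: its centre, half-way through; z is its axis. At first it lies in the recess, its top level with the housing's top, about 1 mm play all round. With the housing fully down on the stand it rests on the post and stands 10 mm proud, its lower 4 mm still in the recess.
- post_top (a point): Knock-out stand, fixed: flat dark steel base 120 x 100 x 12 mm with one upright round steel post, 27 mm in diameter, 40 mm tall above the base, tapered to 24 mm at its top. Point: centre of the post's flat top, 52 mm above the bench; z is up. With the housing fully down on the base, the housing's point is 18 mm below this one.
- tray_in (a point): Loose shallow white plastic tray, 148 mm along its x by 208 mm along its y, 30 mm tall, with a nearly flat floor about 110 x 170 mm. Point: centre of the tray on its floor, 6 mm above the bench; z is up.
Things that resemble listed ones, but are neither listed nor needed, are in the scene too. What is shaped like the part that bears housing_mid but blue or purple is not meant.

How it is judged:
On the way:
1. the housing is down over the post and the bearing has been pushed up in its recess by the post (horizontal distance between housing_mid and post_top below 0.012 m and z of housing_mid in the frame of post_top below -0.014 m and angle between housing_mid's own z axis and vertical below 0.17 rad and horizontal distance between bearing_mid and housing_mid below 0.006 m and z of bearing_mid in the frame of housing_mid between 0.02 and 0.03 m), for 0.2 s.
At the end, for the whole second after the job is handed in: The bearing lies flat (within 15 degrees) and still on the tray's floor, its centre within 56 mm of the tray's centre along the short side and 86 mm along the long side; the housing sits upright (within 10 degrees) over the post, at most 4 mm short of fully down on the stand's base (x of bearing_mid in the frame of tray_in between -0.056 and 0.056 m and y of bearing_mid in the frame of tray_in between -0.086 and 0.086 m and z of bearing_mid in the frame of tray_in below 0.018 m and (angle between bearing_mid's own z axis and vertical below 0.26 rad or angle between bearing_mid's own z axis and vertical above 2.88 rad) and linear speed of bearing below 0.02 m/s and angle between tray_in's own z axis and vertical below 0.1 rad and horizontal distance between housing_mid and post_top below 0.012 m and z of housing_mid in the frame of post_top below -0.014 m and angle between housing_mid's own z axis and vertical below 0.17 rad); the robot touches nothing.
It fails at once if the bearing is dropped (falls freely from more than about 30 mm) (distance between bearing_mid and housing_mid above 0.06 m and contact force between bearing and anything else below 0.02 N and linear speed of bearing above 0.8 m/s).
It also fails if it takes over 51 s, if anything falls off the work surface, if the arm or the gripper's body presses on something with over 40 N, if the wrist force passes 120 N, or if a joint passes its speed limit or range.

### The arm

A 7-joint arm with a two-finger parallel gripper is mounted at the origin on a cart in front of the work surface, level with it; the furniture and walls round the work are solid. World frame = base frame: x ahead of the robot, y to its left, z up, the work surface at z = 0. Lengths are in m, angles in rad, forces in N, time in s.
With the tool pointing down it reaches from about 0.375 to 0.925 m from the base axis. Payload 3.1 kg.
Tool frame: the origin (TCP) lies between the finger pads; the fingertips stand 17 mm ahead of it and the grasp point (between the pads) lies 2 mm behind it; z points along the fingers, y is the line along which they close (so a half turn about z gives the same grasp; the last joint's range is limited). The gripper opens to 85 mm and grips with 20 to 120 N. Pads are 22 mm wide; open, the fingers measure 114 mm over their backs; the gripper's body (76 mm by 85 mm) begins 54 mm behind the grasp point. The pads swing forward as they close: fully open they stand 13 mm farther back than shut.
Start: joints at [1.13, 0.383, 0.044, 1.598, -0.018, 1.161, -0.05], TCP at [0.219, -0.612, 0.248] pointing down, gripper open.
Joint ranges: [-2.61, 2.61], [-0.41, 2.15], [-1.48, 1.57], [0, 2.5], [-1.57, 4.71], [0.05, 1.97], [-2.85, 2.85]. Speed limits (rad/s): [2.79, 2.79, 3.14, 3.14, 3.14, 3.14, 3.14].

### API

Orientations are given as a 3x3 rotation matrix whose columns are the frame's x, y, z axes.
In Python, from workcell import read_state, snapshot, hand_in, masks_of gives the robot as it stands. The module is installed in compiled form; this text tells all that it offers.
- The arm moves only by the shell command python3 -m creep 'ROWS' [OPENING] [FORCE]. ROWS is a JSON object of lists of equal length, an entry for each row: "travel": the shift along the tool's x, y, z each as a share of 0.25 m, from -1 to 1, a list of three; "spin": the turn about the tool's z as a share of 120 degrees, from -1 to 1. A call has 1 to 10 rows; each row shifts and turns the commanded pose from where the row before left it, along the tool's axes as they then stand; what a row does not reach is not made up. A row lasts 1/8 s, in which the tool goes at most 62.5 mm and 10.7 degrees, less where a joint would pass 70% of its speed; a pose out of reach is approached as far as the arm can. A call with a number of a shift or a turn outside -1 to 1 is refused whole. A call with a gripper value outside its range is refused whole. OPENING is the closure, from -1 (fully open) to 1 (shut), set as the call begins (- or left out, the last holds). The fingers move at their own pace and stop on an object; FORCE is the grip in N (left out, the last holds). Time passes only in rows, so rows that do not move let the fingers close. It gives the time, the measured TCP pose, the force, the opening and the grip force at its end, in the units of the state.
- read_state(): the state, without advancing time (a new reading comes with each control period).
- snapshot(name): name is "scene" or "top"; returns a dict with "image" (480x640x3 uint8, blue, green, red), "mtx" (3x3 intrinsics, pixels), "rvec" (rotation vector, rad) and "tvec" (3), from world to camera coordinates, as OpenCV has them. Camera axes: x right, y down, z forward; pixel columns grow to the right and rows downward; lengths in m; the calibration is good to about 2 mm. A picture is of the moment at which its call begins. There is no depth.
- hand_in(): hands the job in; it is judged then, once.
Trained networks look in a picture, given as the dict that the camera call returned (one of the last four; its "shot" number tells which), for a name from the list of things; names that differ only in an ending like _2 or _b are one class to them, and where a whole thing is asked for, a point or a joint stands for the part that bears it (a point fixed in the world has none). Each returns a list of dicts, best first, with "confidence" (0 to 1); they miss things now and then, are a little off and sometimes report something else, mostly with a low value. They report only what shows in the picture. A call takes as long as a camera call. They do not tell look-alikes from the thing itself.
- masks_of(picture, query): "mask" (480x640 bool, what is visible of it) and "xy" ([column, row] in pixels, amid what is visible of it).
The state is a dict: "clock": time; "joints": joint angles; "dq": joint speeds; "joint_efforts": joint torques, N m; "tcp_pos": TCP position; "ee_rot": TCP orientation; "ft_force": force on the tool from outside, world axes, zero at the start; "torque": the same for the moment, N m; "gripper_width": finger opening in m; "grasp_force": force on a finger pad.
Only numpy, scipy, OpenCV 4.12 (cv2) and the standard library are available. Lean on these libraries where they do the work, as an engineer would, in place of code of your own. Each camera call takes 0.05 s, during which the arm holds its last target. There are 200 camera calls.

## Working session

There is one attempt and no reset: what is moved stays moved. The work goes in short steps, Python scripts to look and compute and a shell command to move; the robot and the scene stay as the last step left them, time stands still between calls to the robot, and variables do not carry over. Pictures are saved under pics/ and viewed, at most 10 in all, crops included, and the job is handed in when it is done.

```bash
mkdir -p pics
cat > h.py <<'E'
import numpy as np, cv2
from workcell import *
def ray(s,px):
    R=cv2.Rodrigues(np.array(s["rvec"],float))[0]; t=np.array(s["tvec"],float).ravel()
    u=np.array([*px,1.0]); d=R.T@np.linalg.inv(np.array(s["mtx"]))@u
    return -R.T@t, d
def atz(s,px,z):
    c,d=ray(s,px); return c+d*(z-c[2])/d[2]
E
python3 - <<'E'
from h import *
for n in ("scene","top"):
    s=snapshot(n); cv2.imwrite(f"pics/{n}0.png",s["image"])
    print(n,ray(s,(320,240)))
    for q,z in (("housing_mid",.044),("bearing_mid",.044),("post_top",.052),("tray_in",.006)):
        for m in masks_of(s,q): print(q,round(m["confidence"],2),np.round(m["xy"]),m["mask"].sum(),np.round(atz(s,m["xy"],z),3))
st=read_state();print(st["clock"],st["tcp_pos"],st["ee_rot"],st["gripper_width"],st["ft_force"])
E
```

```text
scene (array([-0.31039653,  0.59571509,  1.26562807]), array([ 0.51044505, -0.34680795, -0.78693526]))
housing_mid 0.91 [243. 360.] 860 [0.308 0.387 0.044]
housing_mid 0.84 [263. 300.] 576 [0.415 0.268 0.044]
housing_mid 0.7 [318. 288.] 840 [0.366 0.144 0.044]
bearing_mid 0.47 [261. 283.] 210 [0.458 0.248 0.044]
post_top 0.67 [321. 221.] 1346 [0.526 0.023 0.052]
tray_in 0.86 [429. 189.] 3061 [ 0.476 -0.308  0.006]
top (array([0.23827669, 0.05489804, 1.13417474]), array([ 0.20043127, -0.02640676, -0.97950349]))
housing_mid 0.95 [266. 270.] 805 [0.405 0.137 0.044]
housing_mid 0.85 [160. 319.] 966 [0.317 0.351 0.044]
housing_mid 0.82 [214. 257.] 800 [0.437 0.242 0.044]
housing_mid 0.43 [203. 248.] 371 [0.456 0.264 0.044]
bearing_mid 0.79 [205. 243.] 368 [0.466 0.26  0.044]
post_top 0.82 [334. 196.] 2520 [ 0.551 -0.008  0.052]
post_top 0.43 [204. 247.] 399 [0.457 0.26  0.052]
tray_in 0.82 [478. 231.] 6924 [ 0.473 -0.311  0.006]
0.5 [ 0.21849206 -0.61215032  0.24821332] [[ 9.41797172e-01  3.36181627e-01 -2.07588770e-05]
 [ 3.36181628e-01 -9.41797167e-01  9.37425833e-05]
 [ 1.19638827e-05 -9.52652529e-05 -9.99999995e-01]] 0.08540203961023567 [0.3797863  0.49921371 0.04193661]
```

View pics/scene0.png

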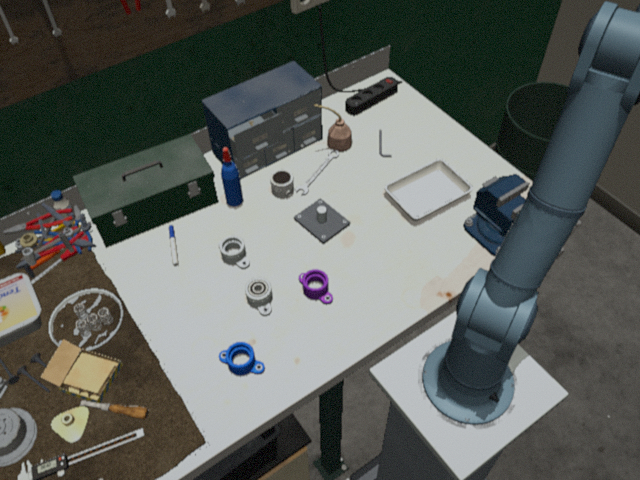

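View pics/top0.png

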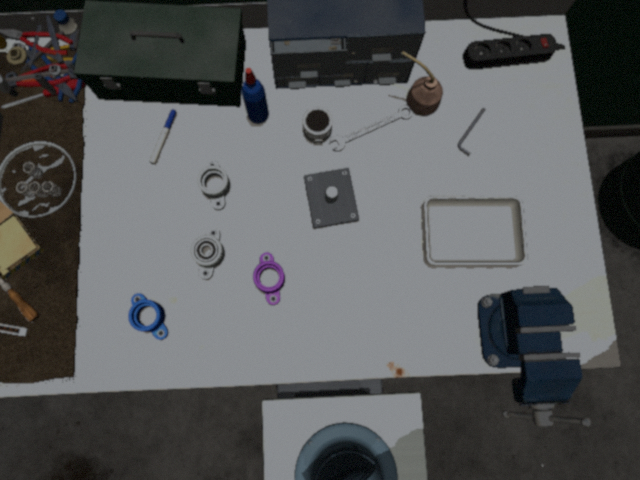

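The tray (429,189 / 478,231), the post plate (321,221 / 334,196) and the bearing's housing (259,292 / 208,249) are all clear. The empty twin is at (214,183), and the blue and purple housings are decoys. I'll take a closer crop next.

Run:
```python
from h import *
s=snapshot("top"); I=s["image"]
a=cv2.resize(I[215:290,170:245],(400,400),interpolation=cv2.INTER_CUBIC)
b=cv2.resize(I[160:235,295:370],(400,400),interpolation=cv2.INTER_CUBIC)
cv2.imwrite("pics/c1.png",np.hstack([a,b]))
for p,z in (((207,247),.044),((213,225),.01),((206,275),.01),((332,193),.052)): print(p,atz(s,p,z))
```

```text
(207, 247) [0.45780276 0.25658658 0.044     ]
(213, 225) [0.51161348 0.24974447 0.01      ]
(206, 275) [0.40535039 0.2654725  0.01      ]
(332, 193) [ 0.55765512 -0.00415166  0.052     ]
```

View pics/c1.png

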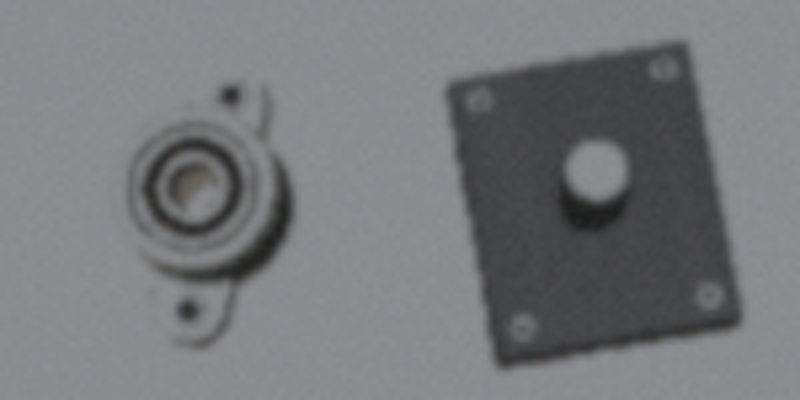

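The crop shows the bearing centre at (206.0,249.9), ear holes at (212.9,232.6) and (204.7,272.9), and the post top at (331.4,191.5).

```bash
cat >> h.py <<'E'
def heading(): 
    R=np.array(read_state()["ee_rot"]); return np.degrees(np.arctan2(R[1,0],R[0,0]))
def go(target,head=None):
    """remaining spin (share of 120deg), then travel shares in tool axes after that spin"""
    st=read_state(); h=heading(); sp=0
    if head is not None:
        sp=-((head-h+90)%180-90)/120; h=h-120*sp
    a=np.radians(h); R=np.array([[np.cos(a),np.sin(a),0],[np.sin(a),-np.cos(a),0],[0,0,-1]])
    d=R.T@(np.array(target)-st["tcp_pos"])/.25
    print("tcp",np.round(st["tcp_pos"],4),"h",round(heading(),1),"spin",round(sp,4),"travel",np.round(d,4),"t",st["clock"])
E
python3 - <<'E'
from h import *
s=snapshot("top")
b=atz(s,(206.0,249.9),.044); e1=atz(s,(212.9,232.6),.01); e2=atz(s,(204.7,272.9),.01); p=atz(s,(331.4,191.5),.052)
d=e1-e2; hd=np.degrees(np.arctan2(d[1],d[0]))
print(b,(e1+e2)/2,np.linalg.norm(d),hd,p)
# scene cross-check: project
s2=snapshot("scene")
for q in (b,p): print(cv2.projectPoints(q.reshape(1,3),s2["rvec"],s2["tvec"],s2["mtx"],None)[0].ravel())
cv2.imwrite("pics/c2.png",np.hstack([cv2.resize(s2["image"][255:330,225:300],(400,400),interpolation=2),cv2.resize(s2["image"][185:260,285:360],(400,400),interpolation=2)]))
go([.45,-.3,.25],hd); go([b[0],b[1],.15],hd); go([.45,-.3,.25]); go([b[0],b[1],.15])
E
```

```text
[0.45187686 0.25867503 0.044     ] [0.45249547 0.25913909 0.01      ] 0.08709060192001075 -11.931177594035724 [ 0.56093736 -0.00309109  0.052     ]
[258.34203229 286.86053462]
[321.45957913 208.26186616]
tcp [ 0.2185 -0.6122  0.2483] h 19.6 spin 0.2631 travel [ 0.6478 -1.4132 -0.0068] t 0.65
tcp [ 0.2185 -0.6122  0.2483] h 19.6 spin 0.2631 travel [ 0.1932 -3.6012  0.3932] t 0.65
tcp [ 0.2185 -0.6122  0.2483] h 19.6 spin 0 travel [ 1.2919 -0.8648 -0.0068] t 0.65
tcp [ 0.2185 -0.6122  0.2483] h 19.6 spin 0 travel [ 2.0501 -2.9669  0.3932] t 0.65
```

View pics/c2.png

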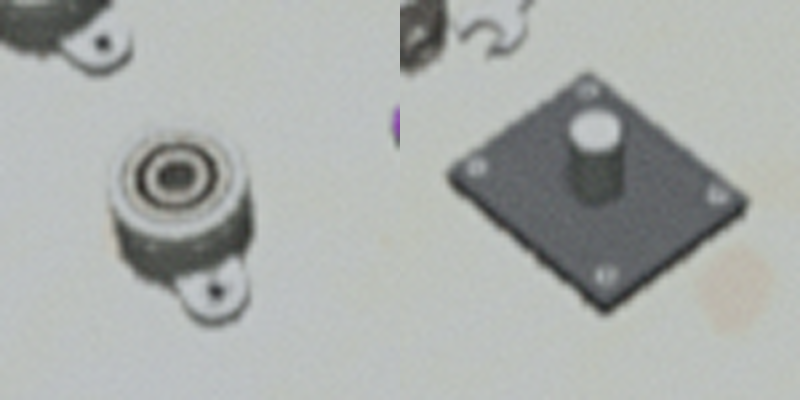

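Projecting the estimates into the second view, they agree with that picture to within about 1 px: bearing at (258,288), post top at (321,209). Now moving.

```bash
python3 -m creep '{"travel":[[0,0,0],[0,0,0],[0,0,0],[0.0925,-0.202,0],[0.0925,-0.202,0],[0.0925,-0.202,0],[0.0925,-0.202,0],[0.0925,-0.202,0],[0.0925,-0.202,0],[0.0925,-0.202,0]],"spin":[0.0877,0.0877,0.0877,0,0,0,0,0,0,0]}' -1; python3 -c "
from h import *
go([.452,.259,.1],-12)"
```

```text
clock: 1.9
tcp_pos: [0.451, -0.2984, 0.2487]
ee_rot: [[0.978, -0.207, 0.001], [-0.207, -0.978, -0.001], [0.001, 0.0, -1.0]]
ft_force: [0.1, -0.6, 0.8]
gripper_width: 0.0855
grasp_force: 0.0
tcp [ 0.451  -0.2984  0.2487] h -11.9 spin 0.0005 travel [-0.4594 -2.1816  0.5949] t 1.9
```

```bash
python3 -m creep '{"travel":[[-0.046,-0.218,0],[-0.046,-0.218,0.03],[-0.046,-0.218,0.03],[-0.046,-0.218,0.03],[-0.046,-0.218,0.03],[-0.046,-0.218,0.03],[-0.046,-0.218,0.05],[-0.046,-0.218,0.05],[-0.046,-0.218,0.05],[-0.046,-0.218,0.05]],"spin":[0,0,0,0,0,0,0,0,0,0]}' ; python3 -m creep '{"travel":[[0,0,0]],"spin":[0]}'; python3 -c "
from h import *
go([.452,.259,.03],-12)"
```

```text
clock: 3.15
tcp_pos: [0.4505, 0.2588, 0.1608]
ee_rot: [[0.978, -0.207, 0.001], [-0.207, -0.978, 0.0], [0.001, -0.001, -1.0]]
ft_force: [1.2, 0.3, 0.4]
gripper_width: 0.0855
grasp_force: 0.0
clock: 3.28
tcp_pos: [0.448, 0.2634, 0.1606]
ee_rot: [[0.98, -0.197, -0.001], [-0.197, -0.98, 0.004], [-0.002, -0.004, -1.0]]
ft_force: [-0.4, -0.6, -0.3]
gripper_width: 0.0852
grasp_force: 0.0
tcp [0.448  0.2634 0.1606] h -11.4 spin 0.0051 travel [0.0191 0.0139 0.5224] t 3.275
```

```bash
python3 -m creep '{"travel":[[0,0,0.1],[0,0,0.1],[0,0,0.1],[0,0,0.1],[0,0,0],[0,0,0]],"spin":[0,0,0,0,0,0]}'
python3 - <<'E'
from h import *
go([.452,.259,.03],-12)
s=snapshot("top");I=s["image"]
s2=snapshot("scene")
cv2.imwrite("pics/c3.png",np.hstack([cv2.resize(I[205:290,165:250],(400,400),interpolation=2),cv2.resize(s2["image"][225:325,215:315],(400,400),interpolation=2)]))
E
```

```text
clock: 4.03
tcp_pos: [0.4509, 0.2571, 0.0617]
ee_rot: [[0.978, -0.208, 0.001], [-0.208, -0.978, 0.0], [0.001, -0.001, -1.0]]
ft_force: [0.3, -0.1, -0.1]
gripper_width: 0.0855
grasp_force: 0.0
tcp [0.4509 0.2571 0.0617] h -12.0 spin 0.0002 travel [ 0.0025 -0.0085  0.1268] t 4.025
```

View pics/c3.png

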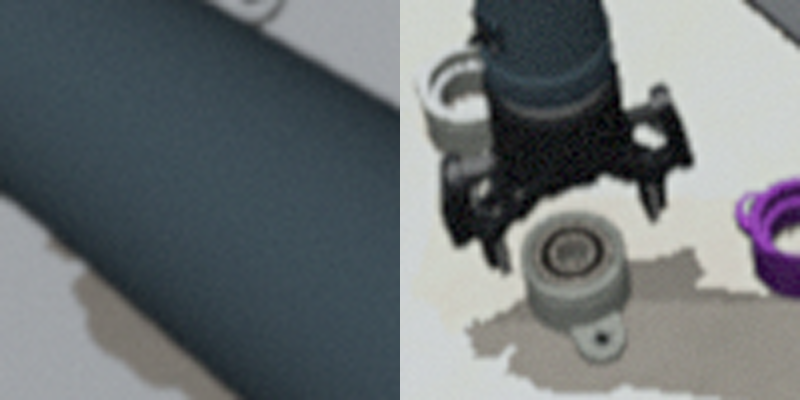

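In the scene view the fingers straddle the bearing's housing (crop 572,255), centred along the closing line. The top view is blocked by the arm. I'll descend and grip.

```bash
python3 -m creep '{"travel":[[0.002,-0.008,0.04],[0,0,0.045],[0,0,0.042],[0,0,0]],"spin":[0,0,0,0]}'; python3 -m creep '{"travel":[[0,0,0],[0,0,0],[0,0,0],[0,0,0],[0,0,0],[0,0,0]],"spin":[0,0,0,0,0,0]}' 1 60;python3 -m creep '{"travel":[[0,0,-0.05],[0,0,-0.1],[0,0,-0.1],[0,0,-0.1],[0,0,-0.05],[0,0,0]],"spin":[0,0,0,0,0,0]}'; python3 -c "
from h import *
go([.561,-.003,.14])"
```

```text
clock: 4.62
tcp_pos: [0.4498, 0.2584, 0.0275]
ee_rot: [[0.978, -0.206, -0.003], [-0.206, -0.978, -0.002], [-0.002, 0.002, -1.0]]
ft_force: [-0.3, -0.0, -0.1]
gripper_width: 0.0857
grasp_force: 0.0
clock: 5.38
tcp_pos: [0.4516, 0.26, 0.0297]
ee_rot: [[0.978, -0.206, 0.002], [-0.206, -0.978, 0.001], [0.001, -0.002, -1.0]]
ft_force: [0.2, 2.8, 4.7]
gripper_width: 0.063
grasp_force: 67.0
clock: 6.12
tcp_pos: [0.451, 0.2584, 0.1292]
ee_rot: [[0.978, -0.207, 0.0], [-0.207, -0.978, -0.001], [0.0, 0.0, -1.0]]
ft_force: [-0.6, -0.8, -3.5]
gripper_width: 0.0627
grasp_force: 67.0
tcp [0.451  0.2584 0.1292] h -12.0 spin 0 travel [ 0.6473  0.9316 -0.0431] t 6.125
```

```bash
python3 -m creep '{"travel":[[0.05,0.07,-0.04],[0.08,0.116,0],[0.085,0.122,0],[0.085,0.122,0],[0.085,0.122,0],[0.085,0.122,0],[0.08,0.116,0],[0.06,0.09,0],[0.037,0.052,0],[0,0,0]],"spin":[0,0,0,0,0,0,0,0,0,0]}'; python3 -m creep '{"travel":[[0,0,0],[0,0,0],[0,0,0]],"spin":[0,0,0]}'
python3 - <<'E'
from h import *
go([.561,-.003,.042])
s=snapshot("top");I=s["image"]
s2=snapshot("scene")
cv2.imwrite("pics/c4.png",np.hstack([cv2.resize(I[140:240,285:385],(400,400),interpolation=2),cv2.resize(s2["image"][150:250,275:375],(400,400),interpolation=2)]))
for m in masks_of(s2,"bearing_mid"): print(m["confidence"],m["xy"],m["mask"].sum(),atz(s2,m["xy"],.157))
E
```

```text
clock: 7.38
tcp_pos: [0.5605, -0.0037, 0.1379]
ee_rot: [[0.978, -0.209, -0.002], [-0.209, -0.978, -0.0], [-0.002, 0.001, -1.0]]
ft_force: [-0.4, 0.1, -3.2]
gripper_width: 0.0628
grasp_force: 67.0
clock: 7.75
tcp_pos: [0.5608, -0.0011, 0.1391]
ee_rot: [[0.979, -0.205, 0.0], [-0.205, -0.979, 0.0], [-0.0, -0.0, -1.0]]
ft_force: [-0.1, -0.5, -3.3]
gripper_width: 0.063
grasp_force: 67.0
tcp [ 0.5608 -0.0011  0.1391] h -11.8 spin 0 travel [0.0022 0.0073 0.3885] t 7.75
0.74 [323.1, 180.5] 214 [ 0.55782689 -0.00736945  0.157     ]
```

View pics/c4.png

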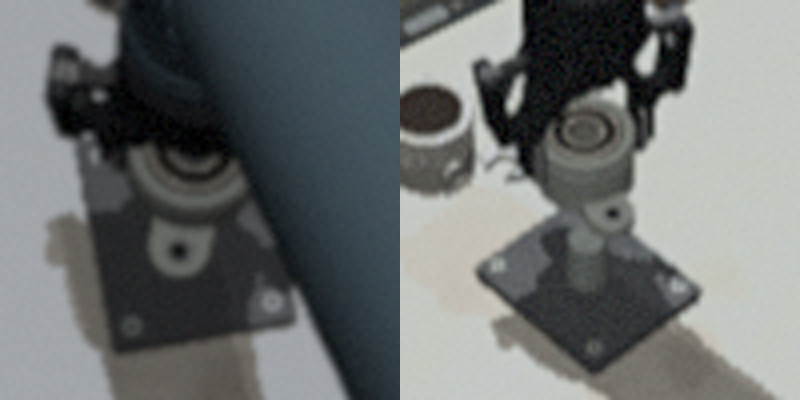

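The housing hangs level over the post: bearing at crop (584,131), post directly below at (588,245). I'll lower it now.

```bash
python3 -m creep '{"travel":[[0,0.003,0.05],[0,0.003,0.06],[0,0,0.06],[0,0,0.06],[0,0,0.05],[0,0,0.04],[0,0,0.03],[0,0,0.02],[0,0,0]],"spin":[0,0,0,0,0,0,0,0,0]}'; python3 -m creep '{"travel":[[0,0,0.008],[0,0,0.007],[0,0,0.0],[0,0,0]],"spin":[0,0,0,0]}'
```

```text
clock: 9.02
tcp_pos: [0.561, -0.0037, 0.0466]
ee_rot: [[0.978, -0.207, 0.0], [-0.207, -0.978, 0.0], [0.0, -0.0, -1.0]]
ft_force: [-0.2, 0.7, -2.2]
gripper_width: 0.0629
grasp_force: 67.0
clock: 9.52
tcp_pos: [0.5608, -0.0038, 0.0429]
ee_rot: [[0.978, -0.207, 0.0], [-0.207, -0.978, 0.0], [0.0, -0.0, -1.0]]
ft_force: [0.5, 0.3, -2.9]
gripper_width: 0.0627
grasp_force: 67.0
```

```bash
python3 -m creep '{"travel":[[0,0,0.005],[0,0,0.004],[0,0,0],[0,0,0]],"spin":[0,0,0,0]}'; python3 -m creep '{"travel":[[0,0,0.004],[0,0,0.004],[0,0,0],[0,0,0]],"spin":[0,0,0,0]}'
```

```text
clock: 10.02
tcp_pos: [0.561, -0.0038, 0.0418]
ee_rot: [[0.978, -0.207, 0.0], [-0.207, -0.978, -0.001], [0.0, 0.001, -1.0]]
ft_force: [-3.3, -0.4, 5.8]
gripper_width: 0.0626
grasp_force: 68.2
clock: 10.52
tcp_pos: [0.561, -0.0037, 0.0417]
ee_rot: [[0.978, -0.207, -0.001], [-0.207, -0.978, -0.002], [-0.0, 0.002, -1.0]]
ft_force: [-7.9, -0.4, 17.2]
gripper_width: 0.0627
grasp_force: 69.7
```

The housing is on the base, stopping at TCP z 0.0418. Next I unload, open, rise and look.

```bash
python3 -m creep '{"travel":[[0,0,-0.008],[0,0,0]],"spin":[0,0]}'; python3 -m creep '{"travel":[[0,0,0],[0,0,0],[0,0,0],[0,0,0]],"spin":[0,0,0,0]}' -1; python3 -m creep '{"travel":[[0,0,-0.06],[0,0,-0.1],[0,0,-0.1],[0,0,-0.04],[0,0,0],[0,0,0]],"spin":[0,0,0,0,0,0]}'
python3 - <<'E'
from h import *
s=snapshot("top");I=s["image"]
s2=snapshot("scene")
cv2.imwrite("pics/c5.png",np.hstack([cv2.resize(I[140:240,285:385],(400,400),interpolation=2),cv2.resize(s2["image"][150:250,275:375],(400,400),interpolation=2)]))
for c,x in (("top",s),("scene",s2)):
  for m in masks_of(x,"bearing_mid"): print(c,m["confidence"],m["xy"],m["mask"].sum(),atz(x,m["xy"],.062))
go([.561,-.003,.072])
E
```

```text
clock: 10.78
tcp_pos: [0.5612, -0.0038, 0.0417]
ee_rot: [[0.978, -0.207, 0.0], [-0.207, -0.978, -0.0], [0.001, 0.0, -1.0]]
ft_force: [-3.3, 0.6, 7.8]
gripper_width: 0.0631
grasp_force: 68.4
clock: 11.28
tcp_pos: [0.5608, -0.0038, 0.0403]
ee_rot: [[0.978, -0.207, -0.0], [-0.207, -0.978, 0.0], [-0.0, -0.0, -1.0]]
ft_force: [-0.7, -0.0, 0.7]
gripper_width: 0.0855
grasp_force: 0.0
clock: 12.02
tcp_pos: [0.5599, -0.0039, 0.1147]
ee_rot: [[0.978, -0.207, -0.002], [-0.207, -0.978, -0.0], [-0.002, 0.0, -1.0]]
ft_force: [-0.3, 0.4, -0.1]
gripper_width: 0.0854
grasp_force: 0.0
top 0.79 [333.7, 192.6] 341 [ 0.55538855 -0.00713397  0.062     ]
scene 0.73 [321.3, 203.4] 237 [ 0.56775763 -0.00754257  0.062     ]
tcp [ 0.56   -0.0038  0.1146] h -11.9 spin 0 travel [ 0.0031 -0.0039  0.1703] t 12.225
```

View pics/c5.png

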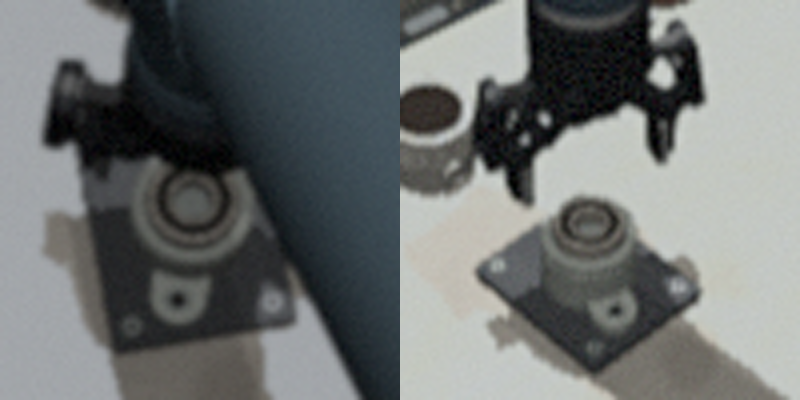

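The post has pushed the bearing up proud of the housing: top view crop (188,198), scene crop (588,222). Fingertips are at scene crop (525,200) and (660,158). From these I'll check tip height and the bearing centre.

Run:
```python
from h import *
s=snapshot("top");s2=snapshot("scene")
print(atz(s,(331.6,189.1),.066),atz(s2,(321.6,205.1),.066))
st=read_state();R=np.array(st["ee_rot"]);p=st["tcp_pos"]
for px in ((306,199.6),(339.7,189.2)):
    c,d=ray(s2,px); k=R[:,0]@(p-c)/(R[:,0]@d); print(R.T@(c+k*d-p))
```

```text
[ 0.5618414  -0.00303268  0.066     ] [ 0.55956763 -0.00276777  0.066     ]
[-2.95745847e-17 -4.29673644e-02  9.38375602e-03]
[9.90468865e-17 5.08157501e-02 1.17882331e-02]
```

```bash
python3 -m creep '{"travel":[[0.002,-0.003,0.05],[0,0,0.06],[0,0,0.04],[0,0,0.012],[0,0,0],[0,0,0]],"spin":[0,0,0,0,0,0]}'; python3 -m creep '{"travel":[[0,0,0],[0,0,0],[0,0,0],[0,0,0]],"spin":[0,0,0,0]}' 0.3 30; python3 -m creep '{"travel":[[0,0,0],[0,0,0],[0,0,0],[0,0,0],[0,0,0]],"spin":[0,0,0,0,0]}' 1 40
```

```text
clock: 13.08
tcp_pos: [0.5619, -0.0031, 0.0755]
ee_rot: [[0.978, -0.207, 0.001], [-0.207, -0.978, 0.0], [0.001, -0.0, -1.0]]
ft_force: [0.3, 0.2, 0.1]
gripper_width: 0.0855
grasp_force: 0.0
clock: 13.58
tcp_pos: [0.5617, -0.0031, 0.0757]
ee_rot: [[0.978, -0.207, 0.001], [-0.207, -0.978, -0.0], [0.001, 0.0, -1.0]]
ft_force: [-1.0, 0.6, 4.4]
gripper_width: 0.0441
grasp_force: 30.3
clock: 14.2
tcp_pos: [0.5617, -0.0031, 0.0757]
ee_rot: [[0.978, -0.207, 0.001], [-0.207, -0.978, -0.0], [0.001, 0.0, -1.0]]
ft_force: [-1.7, 0.7, 5.2]
gripper_width: 0.0438
grasp_force: 39.7
```

```bash
python3 -m creep '{"travel":[[0,0,-0.02],[0,0,-0.04],[0,0,-0.04],[0,0,0],[0,0,0]],"spin":[0,0,0,0,0]}'
python3 - <<'E'
from h import *
s=snapshot("top");I=s["image"]
s2=snapshot("scene")
cv2.imwrite("pics/c6.png",np.hstack([cv2.resize(I[140:240,285:385],(400,400),interpolation=2),cv2.resize(s2["image"][150:250,275:375],(400,400),interpolation=2)]))
m=masks_of(s,"tray_in")[0]["mask"]
cs=max(cv2.findContours(m.astype(np.uint8),0,1)[0],key=cv2.contourArea); box=cv2.boxPoints(cv2.minAreaRect(cs)); print(box)
c=atz(s,box.mean(0),.02);print(c)
for a in box: print(atz(s,a,.03))
go([c[0],c[1],.15])
E
```

```text
clock: 14.82
tcp_pos: [0.5614, -0.0032, 0.1001]
ee_rot: [[0.978, -0.207, 0.0], [-0.207, -0.978, -0.0], [0.0, 0.0, -1.0]]
ft_force: [-0.0, 0.4, -1.5]
gripper_width: 0.0438
grasp_force: 40.6
[[438. 195.]
 [526. 195.]
 [526. 265.]
 [438. 265.]]
[ 0.47142667 -0.31591622  0.02      ]
[ 0.54909154 -0.22838935  0.03      ]
[ 0.54022726 -0.41374936  0.03      ]
[ 0.39170356 -0.39454142  0.03      ]
[ 0.40032952 -0.21412172  0.03      ]
tcp [ 0.561  -0.0032  0.0996] h -11.9 spin 0 travel [-0.092   1.298  -0.2015] t 14.975
```

View pics/c6.png

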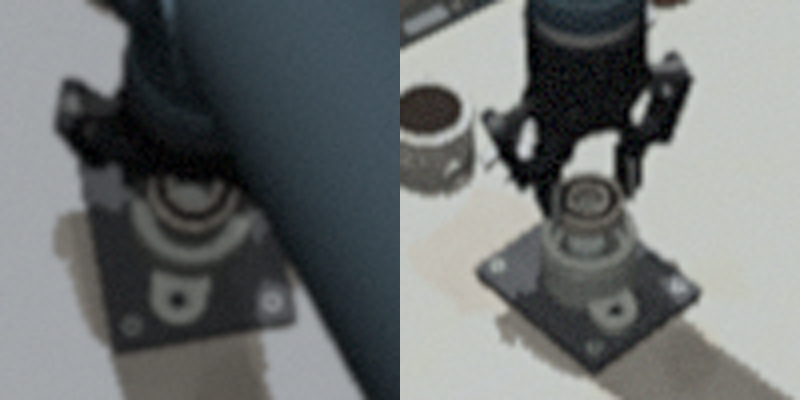

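The bearing is held level at (590,200) in the scene crop, and the housing stays down on the stand. I'll lift and carry it to the tray.

```bash
python3 -m creep '{"travel":[[0,0,-0.06],[0,0,-0.08],[0,0,-0.06]],"spin":[0,0,0]}'; python3 -m creep '{"travel":[[-0.004,0.055,0],[-0.008,0.11,0],[-0.012,0.15,0],[-0.014,0.18,0],[-0.014,0.18,0],[-0.014,0.18,0],[-0.012,0.17,0],[-0.01,0.12,0],[-0.006,0.075,0],[-0.003,0.035,0]],"spin":[0,0,0,0,0,0,0,0,0,0]}'; python3 -m creep '{"travel":[[0,0,0],[0,0,0],[0,0,0]],"spin":[0,0,0]}'
python3 - <<'E'
from h import *
go([.472,-.305,.0296])
s=snapshot("top");s2=snapshot("scene")
cv2.imwrite("pics/c7.png",np.hstack([cv2.resize(s["image"][170:290,400:540],(400,343)),cv2.resize(s2["image"][120:240,360:500],(400,343))]))
E
```

```text
clock: 15.35
tcp_pos: [0.5625, -0.003, 0.1525]
ee_rot: [[0.978, -0.207, 0.003], [-0.207, -0.978, 0.0], [0.003, -0.001, -1.0]]
ft_force: [-0.1, -0.6, -0.8]
gripper_width: 0.0439
grasp_force: 40.7
clock: 16.6
tcp_pos: [0.4718, -0.3062, 0.1497]
ee_rot: [[0.978, -0.208, -0.001], [-0.208, -0.978, 0.0], [-0.001, -0.0, -1.0]]
ft_force: [-0.2, 0.4, -1.3]
gripper_width: 0.044
grasp_force: 40.7
clock: 16.98
tcp_pos: [0.4736, -0.3036, 0.1501]
ee_rot: [[0.979, -0.204, 0.0], [-0.204, -0.979, 0.001], [0.0, -0.001, -1.0]]
ft_force: [0.1, 0.6, -1.1]
gripper_width: 0.0439
grasp_force: 40.7
tcp [ 0.4736 -0.3036  0.1501] h -11.8 spin 0 travel [-0.005   0.0067  0.4818] t 16.975
```

View pics/c7.png

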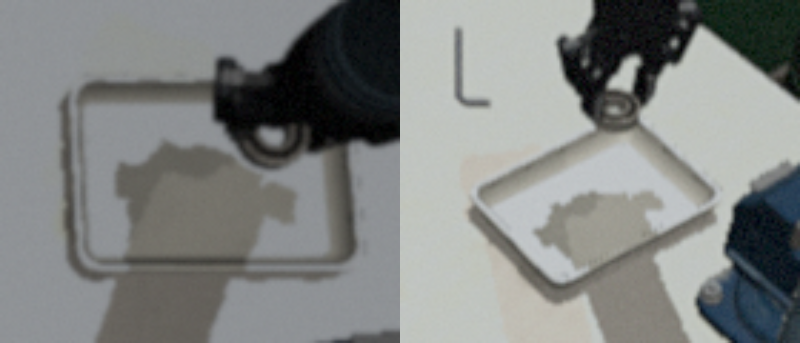

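The bearing is level in the grip above the tray's middle; the offset at crop (265,140) is parallax. I'll lower it to the floor.

```bash
python3 -m creep '{"travel":[[0,0,0.04],[0,0,0.08],[0,0,0.08],[0,0,0.08],[0,0,0.07],[0,0,0.06],[0,0,0.03],[0,0,0.02],[0,0,0],[0,0,0]],"spin":[0,0,0,0,0,0,0,0,0,0]}'; python3 -m creep '{"travel":[[0,0,0.008],[0,0,0.006],[0,0,0],[0,0,0]],"spin":[0,0,0,0]}'
```

```text
clock: 18.32
tcp_pos: [0.4734, -0.3054, 0.0356]
ee_rot: [[0.978, -0.207, 0.001], [-0.207, -0.978, -0.001], [0.001, 0.0, -1.0]]
ft_force: [0.6, -0.8, -1.9]
gripper_width: 0.0439
grasp_force: 40.7
clock: 18.82
tcp_pos: [0.4728, -0.3051, 0.0315]
ee_rot: [[0.978, -0.207, -0.0], [-0.207, -0.978, 0.0], [-0.0, -0.0, -1.0]]
ft_force: [-0.1, -0.2, -1.1]
gripper_width: 0.0439
grasp_force: 40.7
```

```bash
python3 -m creep '{"travel":[[0,0,0.004],[0,0,0.004],[0,0,0],[0,0,0]],"spin":[0,0,0,0]}'; python3 -m creep '{"travel":[[0,0,0.003],[0,0,0.003],[0,0,0],[0,0,0]],"spin":[0,0,0,0]}'
```

```text
clock: 19.32
tcp_pos: [0.4728, -0.3051, 0.0295]
ee_rot: [[0.978, -0.207, -0.0], [-0.207, -0.978, 0.0], [-0.0, -0.0, -1.0]]
ft_force: [-0.3, -0.6, -1.8]
gripper_width: 0.0438
grasp_force: 40.7
clock: 19.82
tcp_pos: [0.4728, -0.3051, 0.028]
ee_rot: [[0.978, -0.207, 0.0], [-0.207, -0.978, 0.0], [0.0, -0.0, -1.0]]
ft_force: [-0.3, -0.2, -0.5]
gripper_width: 0.0437
grasp_force: 40.7
```

```bash
python3 -m creep '{"travel":[[0,0,0.003],[0,0,0.003],[0,0,0],[0,0,0]],"spin":[0,0,0,0]}'; python3 -m creep '{"travel":[[0,0,0.003],[0,0,0.003],[0,0,0],[0,0,0]],"spin":[0,0,0,0]}'
```

```text
clock: 20.32
tcp_pos: [0.4729, -0.3052, 0.0273]
ee_rot: [[0.978, -0.207, -0.0], [-0.207, -0.978, -0.0], [-0.0, 0.0, -1.0]]
ft_force: [-1.8, 1.7, 5.3]
gripper_width: 0.0438
grasp_force: 41.5
clock: 20.82
tcp_pos: [0.4729, -0.3052, 0.0271]
ee_rot: [[0.978, -0.207, -0.001], [-0.207, -0.978, -0.0], [-0.001, 0.0, -1.0]]
ft_force: [-4.4, 3.2, 15.0]
gripper_width: 0.044
grasp_force: 42.6
```

The bearing is on the floor. I'll unload, open, rise and check.

```bash
python3 -m creep '{"travel":[[0,0,-0.006],[0,0,0]],"spin":[0,0]}'; python3 -m creep '{"travel":[[0,0,0],[0,0,0],[0,0,0],[0,0,0]],"spin":[0,0,0,0]}' -1; python3 -m creep '{"travel":[[0,0,-0.05],[0,0,-0.1],[0,0,-0.15],[0,0,-0.15],[0,0,-0.1],[-0.05,0.15,0],[-0.05,0.2,0],[-0.05,0.2,0],[0,0.15,0],[0,0,0]],"spin":[0,0,0,0,0,0,0,0,0,0]}'
python3 - <<'E'
from h import *
s=snapshot("top");s2=snapshot("scene")
cv2.imwrite("pics/c8.png",np.hstack([cv2.resize(s["image"][150:290,300:540],(400,233)),cv2.resize(s2["image"][110:250,270:510],(400,233))]))
for c,x in (("top",s),("scene",s2)):
  for m in masks_of(x,"bearing_mid"): print(c,m["confidence"],m["xy"],atz(x,m["xy"],.013))
E
```

```text
clock: 21.08
tcp_pos: [0.4729, -0.3052, 0.0272]
ee_rot: [[0.978, -0.207, -0.0], [-0.207, -0.978, -0.0], [-0.0, 0.0, -1.0]]
ft_force: [-3.0, 0.6, 6.7]
gripper_width: 0.0437
grasp_force: 41.7
clock: 21.58
tcp_pos: [0.4728, -0.3051, 0.0263]
ee_rot: [[0.978, -0.207, -0.0], [-0.207, -0.978, 0.0], [-0.0, -0.0, -1.0]]
ft_force: [-0.3, 0.4, 0.2]
gripper_width: 0.0856
grasp_force: 0.0
clock: 22.82
tcp_pos: [0.3971, -0.4733, 0.1651]
ee_rot: [[0.977, -0.214, -0.0], [-0.214, -0.977, -0.003], [0.001, 0.003, -1.0]]
ft_force: [-1.2, 0.7, -0.1]
gripper_width: 0.0857
grasp_force: 0.0
top 0.65 [471.7, 230.1] [ 0.47371501 -0.29649042  0.013     ]
scene 0.48 [429.9, 186.4] [ 0.47827194 -0.31304442  0.013     ]
```

View pics/c8.png

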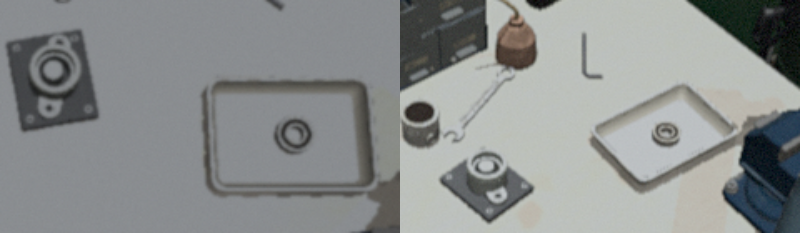

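The bearing lies flat mid-tray at (293,134) in the top crop, the housing sits on the stand at (54,70), and the arm is clear.

```bash
python3 -m creep '{"travel":[[0,0,0],[0,0,0]],"spin":[0,0]}' | head -2; python3 -c "
from workcell import *
print(hand_in())"
```

```text
clock: 23.28
tcp_pos: [0.4007, -0.4675, 0.1641]
the job is handed in; nothing more can be done
None
```

I handed the job in at about 23 s of the 51 s allowed; the last pictures show the bearing lying flat mid-tray and the housing down over the post on the stand, with the arm clear, but no verdict came back.

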